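Seat the high tube in the shaker and start it

ROBOT

A 7-joint arm with a two-finger parallel gripper is mounted at the origin on the work surface. World frame = base frame: x ahead of the robot, y to its left, z up, the work surface at z = 0. Lengths are in m, angles in rad, forces in N, time in s.
With the tool pointing down it reaches from about 0.4 to 0.9 m from the base axis. Payload 5.6 kg.
Tool frame: the origin (TCP) lies on the centre line of the jaws, within the pads' length; the fingertips stand 25 mm ahead of it and the grasp point (between the pads) lies 6 mm ahead of it; y points along the fingers, x is the direction in which the jaws open and shut, and the axes are right-handed (so a half turn about y gives the same grasp; the last joint's range is limited). The gripper opens to 92 mm and grips with 3 to 60 N. Pads are 20 mm wide; open, the fingers measure 128 mm over their backs; the gripper's body (75 mm by 189 mm) begins 69 mm behind the grasp point.
Start: joints at [-1.149, 0.468, -0.012, 1.603, 0.006, 1.071, -0.056], TCP at [0.291, 0.581, 0.24] pointing down, gripper open.
Joint ranges: [-2.53, 2.53], [-0.31, 2.02], [-1.57, 1.55], [0.28, 2.44], [-1.29, 4.43], [0.15, 1.84], [-2.92, 2.92]. Speed limits (rad/s): [2.57, 2.57, 3.14, 3.14, 3.14, 3.14, 3.14].

INTERFACE

Orientations are given as a rotation vector (axis times angle).
In Python, from bench import bot, get_image, calibration gives the robot as it stands.
- The arm moves only by the tool drive_tool, never from a script. Its argument "steps" is a list that holds one entry, the list of rows, each a list of 6 numbers: the shift along the tool's x, y, z in mm, then the turn, a rotation vector about the tool's x, y, z in degrees. In form: [[[dx, dy, dz, ax, ay, az], ...]]. A call has 1 to 5 rows; each row shifts and turns the commanded pose from where the row before left it, along the tool's axes as they then stand; what a row does not reach is not made up. A row lasts 1/12 s, in which the tool goes at most 41.7 mm and 7.16 degrees, less where a joint would pass 70% of its speed; a pose out of reach is approached as far as the arm can. A call with a gripper value outside its range is refused whole. "claw" is the opening, from 0 (shut) to 1 (fully open), set as the call begins (left out, the last holds). The fingers move at their own pace and stop on an object; "grip_force" is the grip in N (left out, the last holds). Time passes only in rows, so rows that do not move let the fingers close. It gives the time, the measured TCP pose, the force and the opening at its end, in the units of the state.
- bot.state(): the state, without advancing time (a new reading comes with each control period).
- get_image(name): name is "scene" or "top"; returns the picture (400x640x3 uint8, red, green, blue); there is no depth.
- calibration(name): a dict with "camera_matrix" (3x3 intrinsics, pixels), "dist_coeffs" ([k1, k2, p1, p2, k3] as OpenCV has them; the pictures are not rectified), "R" (3x3) and "t" (3): a world point X has camera coordinates R X + t. Camera axes: x right, y down, z forward; pixel columns grow to the right and rows downward; lengths in m; the calibration is good to about 2 mm. A picture is of the moment at which its call begins. calibration takes no time and is no camera call.
- bot.sign_off(): hands the job in, once; it reports no verdict.
The state is a dict: "time_s": time; "qpos": joint angles; "qd": joint speeds; "tau": joint torques, N m; "ee_pos": TCP position; "tool_rot": TCP orientation; "contact_force": force on the tool from outside, world axes, zero at the start; "wrist_torque": the same for the moment, N m; "grip_width": finger opening in m.
Only numpy, scipy, OpenCV 4.12 (cv2) and the standard library are available. Lean on these libraries where they do the work, as an engineer would, in place of code of your own. Each camera call takes 0.05 s, during which the arm holds its last target.

TASK

One of the six stoppered tubes in the tube shaker's block has not gone all the way down and stands higher than the rest. With closed fingertips, gently push that tube down until it is fully home, level with the others, then press and let go of the start key (the only round key on the shaker's panel) and move clear. Do not grip or lift anything, and leave the other tubes, the other keys and the things on the bench alone.

Things in the scene. Friction and masses are not known exactly. Their poses are not given: they have to be found in the camera images.
- shaker: The tube shaker, a fixed white bench instrument, 270 mm deep (x), 240 mm wide (y). Origin on the bench under its middle; x points from the key panel to its back, y to its left seen from the robot. The front panel slopes down to the front by 0.18 rad.
- block_top (a point): Centre of the top of the shaker's aluminium block, 85 x 130 mm, 124 mm above the bench. It has fifteen holes, 3 rows of 5 (rows along shaker y), 24 mm apart; every second hole of the front and back rows holds a tube, so the six tubes stand 48 mm apart.
- tube_high: The tube that stands 14 to 20 mm higher than the other five, in any of the six places. Clear, 13 mm wide, with a red stopper 16.6 mm wide, 20 mm tall, like the others. Origin at the centre of the stopper's top. It slides straight down against about 2.5 N (a little more if pushed fast) onto a firm stop and stays where left; home, its top is 169 mm above the bench.
- tube_1: One of the five tubes already home, stopper's top 169 mm above the bench (45 mm above the block). Origin at the centre of the stopper's top. To be left alone.
- tube_2: One of the five tubes already home, stopper's top 169 mm above the bench (45 mm above the block). Origin at the centre of the stopper's top. To be left alone.
- tube_3: One of the five tubes already home, stopper's top 169 mm above the bench (45 mm above the block). Origin at the centre of the stopper's top. To be left alone.
- tube_4: One of the five tubes already home, stopper's top 169 mm above the bench (45 mm above the block). Origin at the centre of the stopper's top. To be left alone.
- tube_5: One of the five tubes already home, stopper's top 169 mm above the bench (45 mm above the block). Origin at the centre of the stopper's top. To be left alone.
- key_start_top (a point): Centre of the top of the start key: the only round key, 22 mm wide, white with a small dark triangle, at the right-hand end (shaker -y) of the row of four seen from the robot. It stands 8 mm proud of the panel and moves along the panel's normal, 0.18 rad off vertical; it can be pressed straight down.
- key_start (a joint): How far the start key is pressed, in m: 0 released, 0.004 fully down. A spring: about 0.8 N to start it, 4 N fully down. It counts as pressed from 0.0025 and springs back.
- key_more (a joint): Square 20 mm key, 48 mm to the left of the start key; same travel and spring. To be left alone.
- key_less (a joint): Square 20 mm key, next to the left; same travel and spring. To be left alone.
- key_stop (a joint): Square 20 mm key at the left end of the row; same travel and spring. To be left alone.
- marker: Grey marker pen with a black cap, 125 x 14 x 14 mm, lying on the bench in front of the panel. Origin under its middle, x along it.
- specimen_jar: Clear jar with a white screw lid, 60 mm wide, 70 mm tall, to the right of the panel. Origin under its middle.
- beaker: Glass beaker, 68 mm wide, 90 mm tall, to the right of the shaker. Origin under its middle.
- reagent: Amber bottle with a black cap, 46 mm wide, 100 mm tall, to the left of the panel. Origin under its middle.
- tip_box: Blue pipette-tip box with a clear lid, 82 x 120 x 55 mm, to the left of the shaker. Origin under its middle.
- petri_dish: Round covered dish, 94 mm wide, 16 mm tall, in front of the shaker to the right. Origin under its middle.

How it is judged:
By the outcome, as a careful person would: the job done as asked, in the order asked, and still so for the second after the job is handed in, with the robot touching nothing.
It also fails if it takes over 35 s, if anything falls off the work surface, if the arm or the gripper's body presses on something with over 40 N, if the wrist force passes 120 N, or if a joint passes its speed limit or range.

## Working session

There is one attempt and no reset: what is moved stays moved. The work goes in short steps, Python scripts to look and compute and a tool call to move; the robot and the scene stay as the last step left them, time stands still between calls to the robot, and variables do not carry over. Pictures are saved under pics/ and viewed, and the job is handed in when it is done.

Besides the shell and the picture viewer there is one more tool, called as name([rows], argument=value, ...), one row to a line, values as JSON. drive_tool: Moves the arm, as the interface text tells. Its arguments: {"type":"object","properties":{"steps":{"type":"array","items":{"type":"array","items":{"type":"array","items":{"type":"number"}}}},"claw":{"type":"number"},"grip_force":{"type":"number"}},"required":["steps"]}

```bash
mkdir -p pics
python3 - <<'E'
from bench import bot,get_image,calibration
import cv2,numpy as np
for n in("scene","top"):
    cv2.imwrite(f"pics/{n}0.png",get_image(n)[:,:,::-1]); c=calibration(n)
    print(n,{k:np.round(v,4).tolist() for k,v in c.items()})
s=bot.state();print({k:np.round(v,4).tolist() for k,v in s.items()})
E
```

```text
scene {'camera_matrix': [[482.5873, 0.0, 324.6012], [0.0, 482.5873, 197.8594], [0.0, 0.0, 1.0]], 'dist_coeffs': [0.0214, 0.0, 0.0, 0.0, 0.0], 'R': [[0.2892, 0.9572, -0.0145], [0.7875, -0.2465, -0.5649], [-0.5443, 0.1519, -0.825]], 't': [-0.2134, -0.3362, 1.3286]}
top {'camera_matrix': [[425.3493, 0.0, 323.1518], [0.0, 425.3493, 199.3483], [0.0, 0.0, 1.0]], 'dist_coeffs': [-0.109, 0.0, 0.0, 0.0, 0.0], 'R': [[0.0089, -0.9996, -0.026], [-0.988, -0.0048, -0.1543], [0.1541, 0.0271, -0.9877]], 't': [0.0672, 0.5312, 1.0084]}
{'time_s': 0.1, 'qpos': [-1.149, 0.4683, -0.0116, 1.6035, 0.006, 1.0714, -0.0563], 'qd': [-0.0004, -0.0001, 0.0012, -0.0018, -0.0022, 0.0009, -0.0016], 'tau': [0.001, -52.1647, -0.0127, -24.4364, -0.0568, 0.0141, 0.0001], 'ee_pos': [0.2912, 0.5806, 0.2387], 'tool_rot': [-1.3949, -0.8594, 0.8615], 'contact_force': [-0.2836, -0.2171, -0.6219], 'wrist_torque': [-0.0432, -0.0368, -0.0183], 'grip_width': 0.092}
```

View pics/scene0.png

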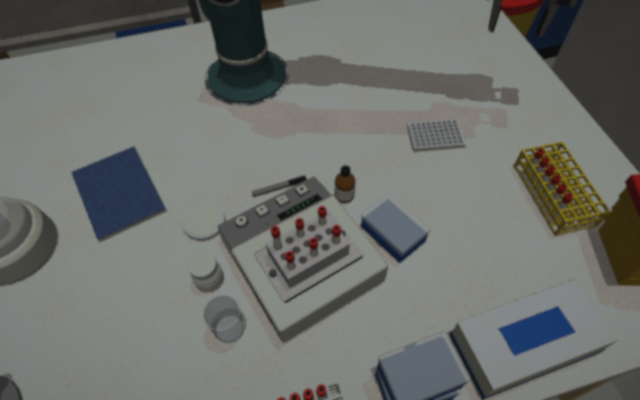

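View pics/top0.png

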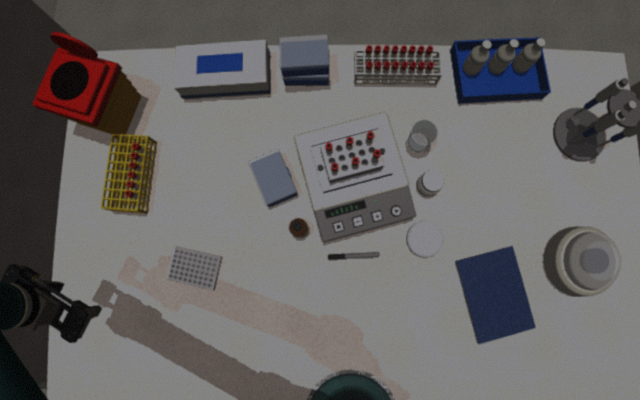

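Run:
```python
from bench import bot,get_image,calibration
import cv2,numpy as np
from scipy.spatial.transform import Rotation as R
print(R.from_rotvec(bot.state()['tool_rot']).as_matrix().round(3))
for n in("scene","top"):
    c=calibration(n);r=np.array(c['R']);print(n,(-r.T@np.array(c['t'])).round(3))
    im=cv2.imread(f"pics/{n}0.png"); 
    sl=(slice(100,330),slice(250,530)) if n=='scene' else (slice(50,300),slice(200,450))
    #crop placeholder
```

```text
[[ 0.448 -0.001 -0.894]
 [ 0.894 -0.001  0.448]
 [-0.002 -1.    -0.   ]]
scene [ 1.05  -0.08   0.903]
top [0.369 0.042 1.08 ]
```

Run:
```python
import cv2
a=cv2.imread("pics/top0.png")[105:245,290:420];b=cv2.imread("pics/scene0.png")[170:340,200:400]
g=lambda i:cv2.convertScaleAbs(i,alpha=1.8)
cv2.imwrite("pics/topc.png",g(cv2.resize(a,None,fx=4,fy=4,interpolation=3)));cv2.imwrite("pics/scenec.png",g(cv2.resize(b,None,fx=3.5,fy=3.5,interpolation=3)))
```

```text
(no output)
```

View pics/topc.png

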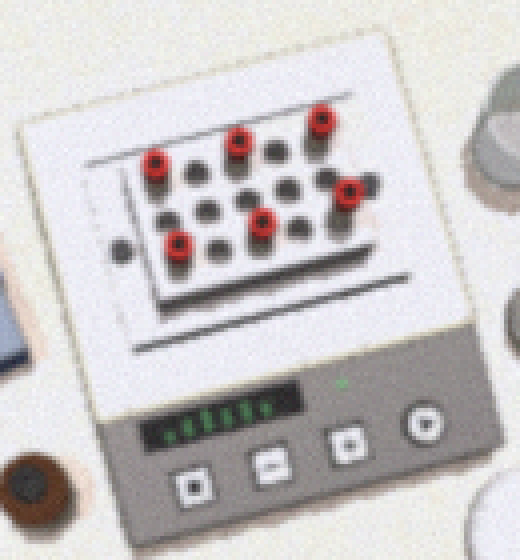

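View pics/scenec.png

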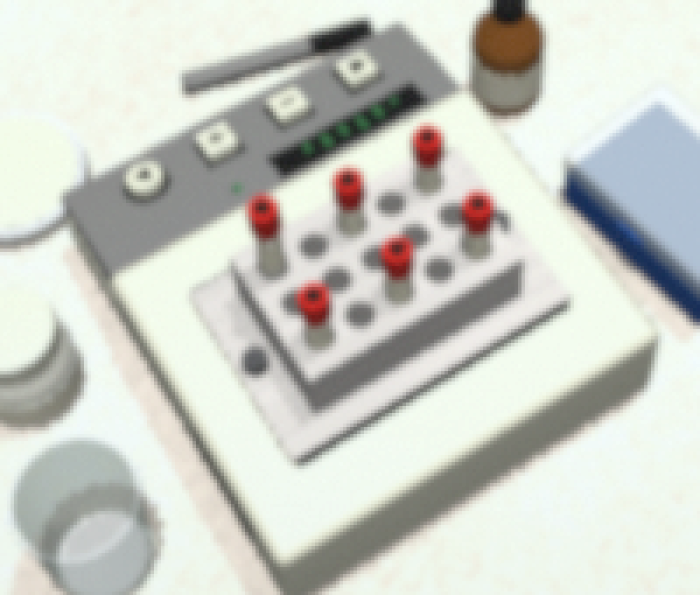

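Run:
```python
import cv2
a=cv2.imread("pics/top0.png")[125:180,320:390];b=cv2.imread("pics/scene0.png")[200:272,264:346]
g=lambda i:cv2.convertScaleAbs(i,alpha=1.8)
cv2.imwrite("pics/topd.png",g(cv2.resize(a,None,fx=10,fy=10,interpolation=3)));cv2.imwrite("pics/scened.png",g(cv2.resize(b,None,fx=8,fy=8,interpolation=3)))
```

```text
(no output)
```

View pics/topd.png

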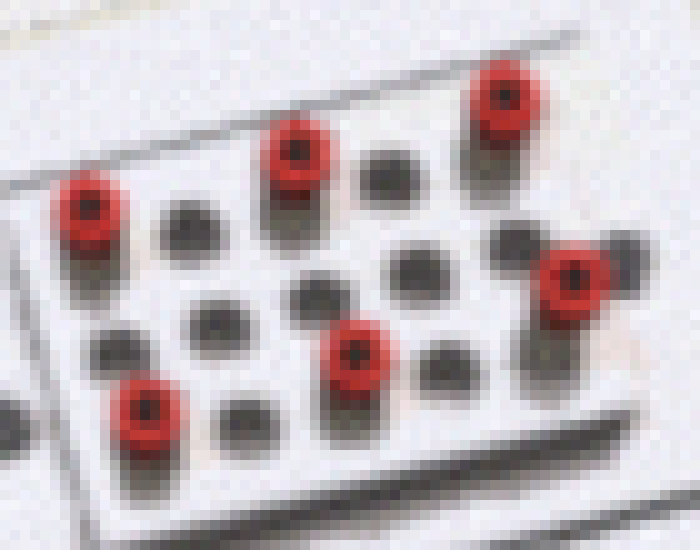

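View pics/scened.png

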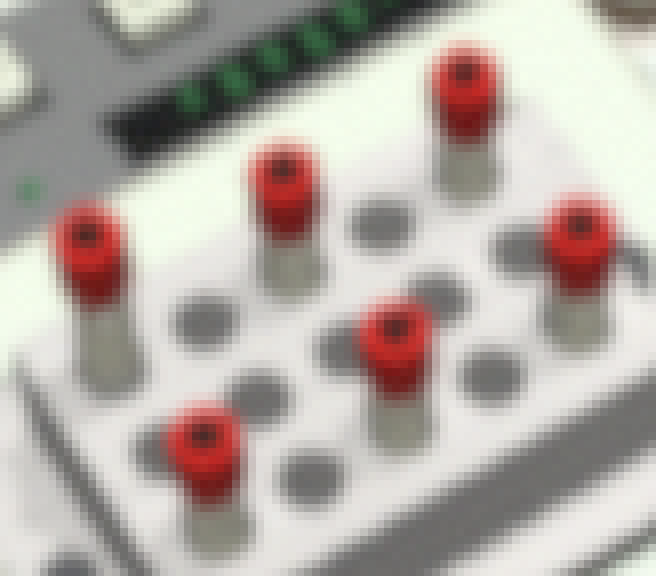

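```bash
cat > fit.py <<'E'
from bench import calibration
import cv2,numpy as np
from scipy.optimize import least_squares
C={n:calibration(n) for n in("scene","top")}
def proj(n,X):
    c=C[n];return cv2.projectPoints(np.atleast_2d(X).astype(float),cv2.Rodrigues(np.array(c['R']))[0],np.array(c['t']),np.array(c['camera_matrix']),np.array(c['dist_coeffs']))[0].reshape(-1,2)
f=lambda p,o,s:(np.array(p,float)+.5)/s-.5+np.array(o)
names="BL BM BR FL FM FR".split()
T=f([(91,208),(297,152),(506,97),(148,408),(356,354),(574,279)],(320,125),10)
S=f([(580,224),(397,327),(203,435),(464,73),(285,169),(87,234)],(264,200),8)
kT=f([(426,424)],(290,105),4);kS=f([(146,177)],(200,170),3.5)
L=np.array([(x,y) for x in(24,-24) for y in(48,0,-48)])/1000
def mod(p):
    x,y,a,h=p[:4];c,s=np.cos(a),np.sin(a)
    P=np.c_[L@np.array([[c,s],[-s,c]])+[x,y],np.full(6,.169)];P[5,2]+=h;return P
def res(p):return np.r_[(proj("top",mod(p))-T).ravel(),(proj("scene",mod(p))-S).ravel()]
if __name__=="__main__":
    r=least_squares(res,[.6,0,.2,.016]);print(r.x.round(4));print(r.fun.reshape(2,6,2).round(2).tolist());print(mod(r.x).round(4))
    for n in C:
        # per-camera fit with h fixed
        q=least_squares(lambda p:(proj(n,mod([*p,r.x[3]]))-(T if n=="top" else S)).ravel(),r.x[:3]);print(n,q.x.round(4),np.abs(q.fun).max().round(2))
    k=least_squares(lambda X:np.r_[proj("top",X)-kT,proj("scene",X)-kS].ravel(),[.5,-.1,.06]);print("key",k.x.round(4),k.fun.round(2))
    a=r.x[2];d=k.x[:2]-r.x[:2];print("key in shaker frame",np.cos(a)*d[0]+np.sin(a)*d[1],-np.sin(a)*d[0]+np.cos(a)*d[1])
E
python3 fit.py
```

```text
[0.6221 0.0034 0.2713 0.0156]
[[[0.1, -0.14], [0.38, -0.09], [0.27, -0.08], [0.12, 0.21], [0.38, -0.02], [0.24, 0.04]], [[0.24, -0.0], [0.0, 0.0], [0.34, -0.17], [0.29, -0.22], [-0.06, 0.0], [0.31, -0.04]]]
[[ 0.6324  0.0561  0.169 ]
 [ 0.6452  0.0098  0.169 ]
 [ 0.6581 -0.0364  0.169 ]
 [ 0.5861  0.0432  0.169 ]
 [ 0.599  -0.0031  0.169 ]
 [ 0.6118 -0.0493  0.1846]]
scene [0.6221 0.003  0.271 ] 0.24
top [0.6221 0.0039 0.2718] 0.23
key [ 0.5003 -0.1048  0.0674] [-0.11 -0.02 -0.1   0.01]
key in shaker frame -0.14631516728710986 -0.07154542228991795
```

drive_tool([
  [[0,-5,0,0,-7,0],[0,-5,0,0,-7,0],[0,-5,0,0,-7,0],[0,-5,0,0,-7,0],[0,-5,0,0,-7,0]],
], claw=0, grip_force=10)

```text
time_s: 0.52
ee_pos: [0.2912, 0.5807, 0.2642]
tool_rot: [-1.134, -1.32, 1.321]
contact_force: [-0.9, 0.6, -0.2]
grip_width: 0.0608
```

```bash
cat > go.py <<'E'
import sys,numpy as np
from bench import bot
from scipy.spatial.transform import Rotation as R
s=bot.state();r=R.from_rotvec(s['tool_rot']);p=np.array(s['ee_pos'])
t=np.array([float(v) for v in sys.argv[1:4]])
a=.271
Rt=np.c_[[-np.sin(a),np.cos(a),0],[0,0,-1],[-np.cos(a),-np.sin(a),0]]
print('t',round(s['time_s'],2),'pos',p.round(4),'F',np.round(s['contact_force'],2),'w',round(s['grip_width'],4),'q',np.round(s['qpos'],2))
print('d tool mm',(r.inv().apply(t-p)*1000).round(1),'turn deg',(r.inv()*R.from_matrix(Rt)).as_rotvec(degrees=True).round(2),'tool y',r.as_matrix()[:,1].round(4))
E
python3 go.py .6118 -.0493 .26
```

```text
t 0.52 pos [0.2912 0.5807 0.2642] F [-0.89  0.62 -0.17] w 0.0608 q [-1.06  0.45 -0.14  1.57  0.07  1.12  0.51]
d tool mm [-671.3    4.7 -221.4] turn deg [-0.03 -6.81 -0.05] tool y [-4.e-04 -1.e-03 -1.e+00]
```

drive_tool([
  [[0,0,0,0,-6.8,0],[-25,0,-5,0,0,0],[-39,0,-8,0,0,0],[-39,0,-8,0,0,0],[-39,0,-8,0,0,0]],
])

```text
time_s: 0.93
ee_pos: [0.3567, 0.4499, 0.264]
tool_rot: [-1.072, -1.401, 1.403]
contact_force: [1.1, -0.0, -0.4]
grip_width: 0.0272
```

drive_tool([
  [[-39,0,-8,0,0,0],[-39,0,-8,0,0,0],[-39,0,-8,0,0,0],[-39,0,-8,0,0,0],[-39,0,-8,0,0,0]],
])

```text
time_s: 1.35
ee_pos: [0.4465, 0.2718, 0.2644]
tool_rot: [-1.072, -1.401, 1.402]
contact_force: [0.3, -0.0, 0.0]
grip_width: 0.001
```

drive_tool([
  [[-39,0,-8,0,0,0],[-39,0,-8,0,0,0],[-39,0,-8,0,0,0],[-39,0,-8,0,0,0],[-20,0,-4,0,0,0]],
])

```text
time_s: 1.77
ee_pos: [0.5285, 0.1079, 0.2645]
tool_rot: [-1.077, -1.397, 1.399]
contact_force: [0.0, -0.5, -0.0]
grip_width: 0.0002
```

```bash
python3 go.py .6118 -.0493 .26
```

```text
t 1.77 pos [0.5285 0.1079 0.2645] F [ 0.02 -0.48 -0.03] w 0.0002 q [-0.33  0.25  0.07  1.85 -0.02  1.04  1.58]
d tool mm [-173.3    4.8  -40.3] turn deg [-0.   -0.68 -0.12] tool y [ 5.e-04 -2.e-03 -1.e+00]
```

drive_tool([
  [[-39,0,-9,0,0,0],[-39,0,-9,0,0,0],[-39,0,-9,0,0,0],[-35,0,-8,0,0,0],[-15,0,-4,0,0,0]],
])

```text
time_s: 2.18
ee_pos: [0.6093, -0.0437, 0.2642]
tool_rot: [-1.078, -1.396, 1.399]
contact_force: [-0.4, -0.4, -0.1]
grip_width: 0.0005
```

drive_tool([
  [[0,0,0,0,0,0],[0,0,0,0,0,0]],
])

```text
time_s: 2.35
ee_pos: [0.608, -0.0383, 0.2638]
tool_rot: [-1.072, -1.399, 1.4]
contact_force: [0.5, 0.7, 0.1]
grip_width: 0.0003
```

```bash
python3 go.py .6118 -.0493 .26
```

```text
t 2.35 pos [ 0.608  -0.0383  0.2638] F [0.54 0.68 0.12] w 0.0003 q [-0.11  0.37  0.15  1.69 -0.06  1.08  1.9 ]
d tool mm [-11.7   3.8  -0.8] turn deg [-0.08 -0.47  0.03] tool y [-1.4e-03  2.0e-04 -1.0e+00]
```

drive_tool([
  [[-11.7,0,-0.8,0,0,0],[0,18,0,0,0,0],[0,18,0,0,0,0],[0,0,0,0,0,0]],
])

```text
time_s: 2.68
ee_pos: [0.6099, -0.0474, 0.2254]
tool_rot: [-1.066, -1.399, 1.405]
contact_force: [-0.2, -0.1, -0.1]
grip_width: 0.0008
```

```bash
python3 go.py .6118 -.0493 .205
python3 - <<'E'
import cv2,numpy as np
from bench import get_image
g=lambda i:cv2.convertScaleAbs(i,alpha=1.8)
a=get_image("top")[105:215,290:420,::-1];b=get_image("scene")[180:280,230:370,::-1]
cv2.imwrite("pics/c1.png",np.vstack([g(cv2.resize(a,(550,290+0),interpolation=3)) if 0 else g(cv2.resize(a,(348,294),interpolation=3)),g(cv2.resize(cv2.resize(b,None,fx=3,fy=3,interpolation=3),(348,249)))]))
E
```

```text
t 2.68 pos [ 0.6099 -0.0474  0.2254] F [-0.21 -0.06 -0.08] w 0.0008 q [-0.09  0.42  0.15  1.72 -0.07  1.02  1.92]
d tool mm [-2.4 20.4 -1.5] turn deg [-0.32 -0.24  0.12] tool y [-5.9e-03  6.0e-04 -1.0e+00]
```

View pics/c1.png

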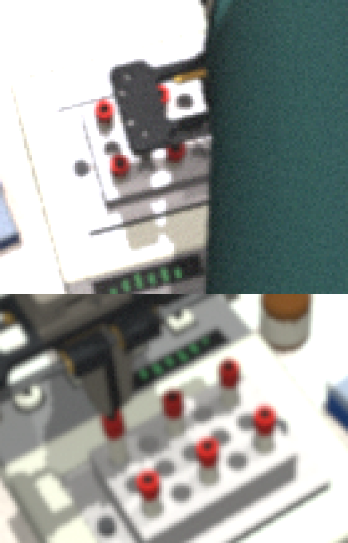

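In the lower (scene) half, the closed fingertips stand just above the high red stopper at about (113,425). The other five tubes are clear of them.

```bash
python3 go.py .6118 -.0493 .212
```

```text
t 2.78 pos [ 0.6117 -0.0477  0.2284] F [ 0.37 -0.47 -0.51] w 0.0003 q [-0.09  0.42  0.15  1.72 -0.07  1.02  1.92]
d tool mm [-1.6 16.4  0.3] turn deg [-0.06 -0.26  0.04] tool y [-1.3e-03  4.0e-04 -1.0e+00]
```

drive_tool([
  [[-1.5,5,0,0,0,0],[0,5,0,0,0,0],[0,3,0,0,0,0],[0,0,0,0,0,0]],
])

```text
time_s: 3.12
ee_pos: [0.6122, -0.05, 0.2151]
tool_rot: [-1.071, -1.401, 1.402]
contact_force: [-0.4, -0.3, 0.1]
grip_width: 0.0005
```

drive_tool([
  [[0,2,0,0,0,0],[0,2,0,0,0,0],[0,2,0,0,0,0],[0,2,0,0,0,0],[0,2,0,0,0,0]],
])

```text
time_s: 3.53
ee_pos: [0.6126, -0.0501, 0.2058]
tool_rot: [-1.073, -1.402, 1.401]
contact_force: [0.2, -0.4, 2.9]
grip_width: 0.0006
```

```bash
python3 go.py .6118 -.0493 .194
```

```text
t 3.53 pos [ 0.6126 -0.0501  0.2058] F [ 0.19 -0.37  2.92] w 0.0006 q [-0.09  0.44  0.15  1.73 -0.08  0.97  1.93]
d tool mm [ 1.  11.8  0.6] turn deg [ 0.03 -0.36 -0.  ] tool y [ 5.e-04  1.e-04 -1.e+00]
```

Contact at 2.9 N; the tube is sliding. About 12 mm to go.

drive_tool([
  [[0,2,0,0,0,0],[0,2,0,0,0,0],[0,2,0,0,0,0],[0,2,0,0,0,0]],
])

```text
time_s: 3.87
ee_pos: [0.6127, -0.0501, 0.1976]
tool_rot: [-1.073, -1.402, 1.401]
contact_force: [0.4, 0.5, 2.9]
grip_width: 0.0009
```

drive_tool([
  [[0,1,0,0,0,0],[0,1,0,0,0,0]],
])

```text
time_s: 4.03
ee_pos: [0.6126, -0.0501, 0.1955]
tool_rot: [-1.072, -1.402, 1.401]
contact_force: [-1.1, 0.2, 2.8]
grip_width: 0.0003
```

drive_tool([
  [[0,1,0,0,0,0],[0,0,0,0,0,0]],
])

```text
time_s: 4.2
ee_pos: [0.6126, -0.0501, 0.1945]
tool_rot: [-1.072, -1.402, 1.401]
contact_force: [0.7, 0.8, 1.3]
grip_width: 0.0006
```

drive_tool([
  [[0,0.5,0,0,0,0],[0,0,0,0,0,0]],
])

```text
time_s: 4.37
ee_pos: [0.6126, -0.0502, 0.1945]
tool_rot: [-1.073, -1.402, 1.401]
contact_force: [-0.6, -0.1, 3.8]
grip_width: 0.0004
```

drive_tool([
  [[0,0.5,0,0,0,0],[0,0,0,0,0,0]],
])

```text
time_s: 4.53
ee_pos: [0.6127, -0.0501, 0.1944]
tool_rot: [-1.073, -1.402, 1.401]
contact_force: [-2.2, -0.4, 6.4]
grip_width: 0.0005
```

drive_tool([
  [[0,0.5,0,0,0,0],[0,0,0,0,0,0]],
])

```text
time_s: 4.7
ee_pos: [0.6126, -0.0502, 0.1944]
tool_rot: [-1.073, -1.402, 1.401]
contact_force: [-2.9, 0.4, 10.9]
grip_width: 0.0004
```

Force rises to 10.9 N with no motion, so it is on the stop at tip z ≈ 169.4 mm. Backing off and checking.

drive_tool([
  [[0,-4,0,0,0,0],[0,-15,0,0,0,0],[0,-25,0,0,0,0],[0,-20,0,0,0,0]],
])

```text
time_s: 5.03
ee_pos: [0.612, -0.0502, 0.2573]
tool_rot: [-1.071, -1.4, 1.402]
contact_force: [0.8, 0.0, 0.3]
grip_width: 0.0004
```

```bash
python3 go.py .5003 -.1048 .2584
```

```text
t 5.03 pos [ 0.612  -0.0502  0.2573] F [0.76 0.02 0.26] w 0.0004 q [-0.09  0.39  0.16  1.69 -0.07  1.07  1.92]
d tool mm [-23.5  -0.9 122.1] turn deg [-0.09 -0.37  0.02] tool y [-1.6e-03 -1.0e-04 -1.0e+00]
```

drive_tool([
  [[-4,0,20,0,0,0],[-7,0,36,0,0,0],[-7,0,36,0,0,0],[-5.5,0,30,0,0,0],[0,0,0,0,0,0]],
])

```text
time_s: 5.45
ee_pos: [0.4956, -0.108, 0.2566]
tool_rot: [-1.072, -1.394, 1.399]
contact_force: [-0.6, -0.1, -1.1]
grip_width: 0.0003
```

```bash
python3 go.py .5003 -.1048 .11
python3 - <<'E'
import cv2,numpy as np
from bench import get_image
g=lambda i:cv2.convertScaleAbs(i,alpha=1.8)
b=get_image("scene")[:,:,::-1];cv2.imwrite("pics/s2.png",b);cv2.imwrite("pics/c2.png",g(cv2.resize(b[170:272,216:346],None,fx=5.5,fy=5.5,interpolation=3)))
E
python3 go.py .5003 -.1048 .11
```

```text
t 5.45 pos [ 0.4956 -0.108   0.2566] F [-0.57 -0.11 -1.07] w 0.0003 q [-0.01  0.21  0.19  1.94 -0.04  1.01  2.02]
d tool mm [  1.8 146.6  -5.9] turn deg [-0.22 -0.69  0.03] tool y [-3.8e-03 -4.0e-04 -1.0e+00]
t 5.5 pos [ 0.4985 -0.1064  0.2571] F [ 0.65  0.   -0.15] w 0.0003 q [-0.01  0.21  0.18  1.93 -0.04  1.01  2.02]
d tool mm [  1.  147.1  -2.2] turn deg [-0.04 -0.58  0.02] tool y [-8.e-04  1.e-04 -1.e+00]
```

View pics/c2.png

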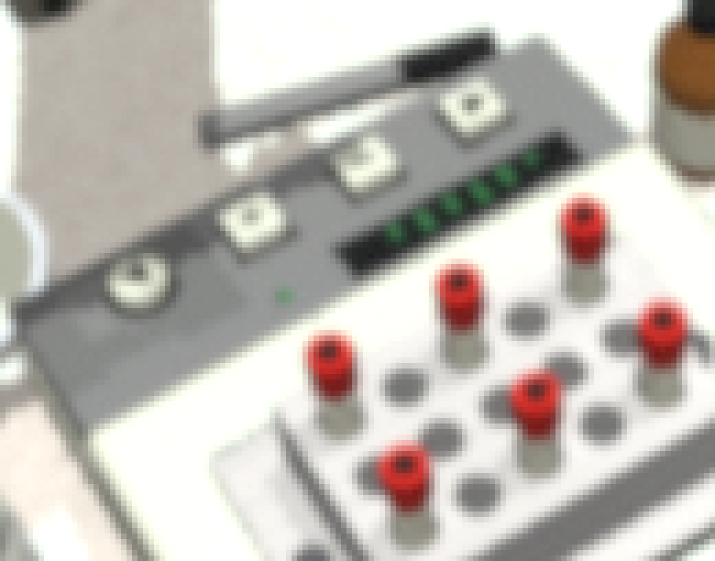

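The front-right tube (stopper dot at (330,358)) now matches its neighbours' height, and all keys and the start key (140,280) are in view. Descending above the start key.

drive_tool([
  [[0.5,20,-1.5,0,0,0],[0,36,0,0,0,0],[0,36,0,0,0,0],[0,36,0,0,0,0],[0,12,0,0,0,0]],
])

```text
time_s: 5.92
ee_pos: [0.5002, -0.1024, 0.1123]
tool_rot: [-1.065, -1.398, 1.404]
contact_force: [-0.7, -0.6, 0.3]
grip_width: 0.0003
```

```bash
python3 - <<'E'
from fit import *
print(proj("scene",[[.6118,-.0493,.169],[.6118,-.0493,.171]]),"seen 275.6 234.7")
from bench import get_image
g=lambda i:cv2.convertScaleAbs(i,alpha=1.8)
b=get_image("scene")[:,:,::-1];cv2.imwrite("pics/c3.png",g(cv2.resize(b[170:272,186:316],None,fx=5.5,fy=5.5,interpolation=3)))
E
python3 go.py .5003 -.1048 .0942
```

```text
[[275.62772705 233.30262459]
 [275.5159126  232.72763821]] seen 275.6 234.7
t 5.97 pos [ 0.4999 -0.1024  0.1118] F [-0.79  0.3  -0.98] w 0.0007 q [ 0.01  0.42  0.16  2.04 -0.1   0.7   2.06]
d tool mm [-2.5 17.6  0.1] turn deg [-0.45 -0.28  0.19] tool y [-0.0084  0.0011 -1.    ]
```

View pics/c3.png

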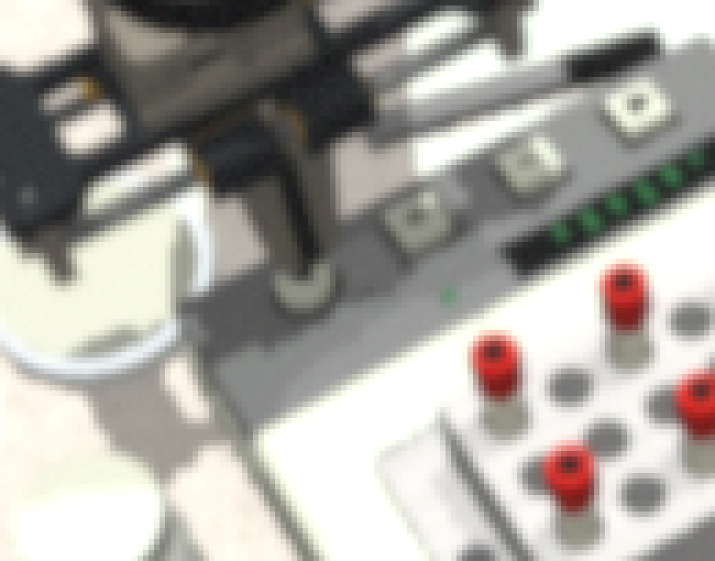

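The fingertips are right over the round key at (303,285), and the square keys are well clear. Pressing.

drive_tool([
  [[-2,5,0,0,0,0],[0,5,0,0,0,0],[0,3,0,0,0,0],[0,0,0,0,0,0]],
])

```text
time_s: 6.3
ee_pos: [0.5034, -0.1057, 0.1045]
tool_rot: [-1.073, -1.402, 1.401]
contact_force: [-0.7, 0.0, -0.8]
grip_width: 0.0007
```

drive_tool([
  [[0,1.5,0,0,0,0],[0,1.5,0,0,0,0],[0,0,0,0,0,0]],
])

```text
time_s: 6.55
ee_pos: [0.503, -0.1058, 0.1015]
tool_rot: [-1.073, -1.402, 1.401]
contact_force: [-0.3, -0.1, 0.3]
grip_width: 0.0005
```

drive_tool([
  [[0,1.5,0,0,0,0],[0,0,0,0,0,0]],
])

```text
time_s: 6.72
ee_pos: [0.5028, -0.1058, 0.0996]
tool_rot: [-1.072, -1.402, 1.401]
contact_force: [0.1, 0.2, 0.5]
grip_width: 0.0006
```

drive_tool([
  [[0.5,0,2.5,0,0,0],[0,1.5,0,0,0,0],[0,0,0,0,0,0]],
])

```text
time_s: 6.97
ee_pos: [0.4999, -0.106, 0.0979]
tool_rot: [-1.072, -1.401, 1.401]
contact_force: [-0.4, -0.6, -0.4]
grip_width: 0.0004
```

drive_tool([
  [[0,1.5,0,0,0,0],[0,1,0,0,0,0],[0,0,0,0,0,0]],
])

```text
time_s: 7.22
ee_pos: [0.5004, -0.106, 0.0956]
tool_rot: [-1.072, -1.402, 1.401]
contact_force: [0.4, -0.1, 1.5]
grip_width: 0.0006
```

drive_tool([
  [[0,1,0,0,0,0],[0,0,0,0,0,0]],
])

```text
time_s: 7.38
ee_pos: [0.5005, -0.1059, 0.0947]
tool_rot: [-1.073, -1.402, 1.401]
contact_force: [0.2, 0.1, 2.3]
grip_width: 0.0006
```

drive_tool([
  [[0,1,0,0,0,0],[0,0.5,0,0,0,0],[0,0,0,0,0,0]],
])

```text
time_s: 7.63
ee_pos: [0.5008, -0.1059, 0.0933]
tool_rot: [-1.073, -1.402, 1.401]
contact_force: [0.9, 0.8, 3.2]
grip_width: 0.0003
```

drive_tool([
  [[0,0.7,0,0,0,0],[0,0,0,0,0,0]],
])

```text
time_s: 7.8
ee_pos: [0.5008, -0.1059, 0.0926]
tool_rot: [-1.073, -1.402, 1.401]
contact_force: [1.3, 0.8, 3.8]
grip_width: 0.0001
```

drive_tool([
  [[0,0.7,0,0,0,0],[0,0,0,0,0,0]],
])

```text
time_s: 7.97
ee_pos: [0.5009, -0.1059, 0.0921]
tool_rot: [-1.073, -1.403, 1.401]
contact_force: [1.3, 0.1, 6.0]
grip_width: 0.0003
```

Key bottomed out at 6 N after the full 4 mm or so. Releasing straight up and moving clear.

drive_tool([
  [[0,-3,0,0,0,0],[0,-10,0,0,0,0],[0,-30,0,0,0,0],[0,-36,0,0,0,0],[0,-36,0,0,0,0]],
])

```text
time_s: 8.38
ee_pos: [0.4982, -0.1061, 0.2073]
tool_rot: [-1.069, -1.398, 1.403]
contact_force: [0.6, -0.2, -1.1]
grip_width: 0.0007
```

drive_tool([
  [[0,-36,0,0,0,0],[0,-15,10,0,0,0],[36,0,10,0,0,0],[36,0,0,0,0,0],[36,0,0,0,0,0]],
])

```text
time_s: 8.8
ee_pos: [0.4507, -0.0068, 0.2581]
tool_rot: [-1.073, -1.399, 1.4]
contact_force: [0.4, 1.8, 0.0]
grip_width: 0.0006
```

drive_tool([
  [[36,0,0,0,0,0],[36,0,0,0,0,0],[36,0,0,0,0,0],[36,0,0,0,0,0],[36,0,0,0,0,0]],
])

```text
time_s: 9.22
ee_pos: [0.4039, 0.1674, 0.2577]
tool_rot: [-1.072, -1.399, 1.403]
contact_force: [-0.5, -0.4, -0.1]
grip_width: 0.0002
```

drive_tool([
  [[30,0,0,0,0,0],[10,0,0,0,0,0],[0,0,0,0,0,0],[0,0,0,0,0,0],[0,0,0,0,0,0]],
])

```text
time_s: 9.63
ee_pos: [0.3954, 0.2034, 0.2575]
tool_rot: [-1.074, -1.399, 1.401]
contact_force: [0.6, 0.1, 0.8]
grip_width: 0.0004
```

Run:
```python
import cv2,numpy as np
from bench import get_image,bot
g=lambda i:cv2.convertScaleAbs(i,alpha=1.8)
t=get_image("top")[:,:,::-1];b=get_image("scene")[:,:,::-1]
cv2.imwrite("pics/t4.png",t);cv2.imwrite("pics/s4.png",b)
cv2.imwrite("pics/c4.png",np.hstack([g(cv2.resize(t[100:270,240:450],(390,316),interpolation=3)),g(cv2.resize(b[160:330,185:395],(390,316),interpolation=3))]))
s=bot.state();print(s['time_s'],s['ee_pos'],s['contact_force'],np.abs(s['qd']).max())
```

```text
9.7333 [0.39555184 0.20354507 0.25760376] [-0.46857741  0.06050415 -0.0004861 ] 0.006931141081026422
```

View pics/c4.png

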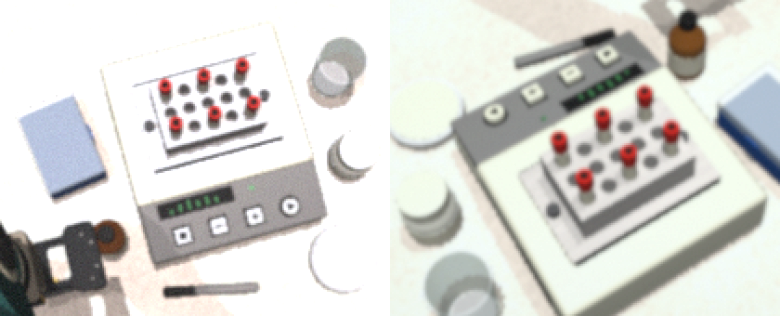

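All six stoppers look level, the keys are up and nothing else has moved. A quick numeric check of tube height follows.

Run:
```python
from fit import *
p=[.6221,.0034,.2713,0]
for n,fn in(("top","t4"),("scene","s4")):
    im=cv2.imread(f"pics/{fn}.png").astype(int);m=((im[:,:,2]>1.8*im[:,:,1])&(im[:,:,2]>60)).astype(np.uint8)
    _,_,st,ce=cv2.connectedComponentsWithStats(m)
    P=proj(n,mod(p));H=proj(n,mod([*p[:3],.01]))[5]-P[5]
    for k,u in zip(names,P):
        i=np.argmin(np.where(st[:,4]>20,np.linalg.norm(ce-u,axis=1),1e9));print(n,k,(ce[i]-u).round(2),st[i,4])
    print("px per 10mm up",H.round(2))
```

```text
top BL [-0.23  0.85] 35
top BM [-0.32  0.64] 33
top BR [-0.52  0.58] 37
top FL [-0.16  0.75] 33
top FM [-0.27  0.54] 36
top FR [-0.51  0.54] 38
px per 10mm up [ 0.45 -1.18]
scene BL [-0.32  2.88] 68
scene BM [-0.04  2.34] 73
scene BR [0.03 2.57] 76
scene FL [-0.02  3.07] 57
scene FM [0.11 3.01] 60
scene FR [0.25 2.93] 60
px per 10mm up [-0.56 -2.9 ]
```

```bash
python3 -c "
from bench import bot;print(bot.sign_off())"
```

```text
the job is handed in; nothing more can be done
None
```

The job is done and handed in at about 9.8 s. I pushed the high tube home first, then pressed and let go of the start key.

- **Tube:** The high one was front row, right-hand end, about 15.6 mm up. It slid down at about 3 N with the fingertips closed. At the stop, the force rose to 10.9 N with no further movement, with the fingertips at 169.4 mm.
- **Start key:** I pressed it to its end stop, with the force reaching 6 N after about 4 mm of travel. I then lifted straight up and moved clear to the left of the panel.
- **Last checks:** In both cameras, the pushed tube's stopper lines up with the other five to within about 1 mm. All the keys look released, nothing else appears to have moved, and the wrist force read about zero.
- **One disagreement:** A single hand-picked pixel had put the pushed stopper about 1 px too low. The later comparison of all six stoppers did not bear that out.

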